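# Find the blind hole and hold the spacer hole-up

## Robot

A 6-joint arm with a two-finger parallel gripper is mounted at the origin on a cart in front of the work surface, level with it; the furniture and walls round the work are solid. World frame = base frame: x ahead of the robot, y to its left, z up, the work surface at z = 0. Lengths are in m, angles in degrees, forces in N, time in s.
With the tool pointing down it reaches from about 0.25 to 0.725 m from the base axis. Payload 9.7 kg.
Tool frame: the origin (TCP) lies midway between the tips of the shut fingers; the grasp point (between the pads) lies 19 mm behind it; z points along the fingers, y is the line along which they close (so a half turn about z gives the same grasp; the last joint's range is limited). The gripper opens to 85 mm and grips with 20 to 120 N. Pads are 22 mm wide; open, the fingers measure 114 mm over their backs; the gripper's body (76 mm by 85 mm) begins 54 mm behind the grasp point. The pads swing forward as they close: fully open they stand 13 mm farther back than shut.
Start: joints at [-75.287, 4.979, 10.078, 95.1, 0, 90], TCP at [0.14, -0.532, 0.21] pointing down, gripper open.
Joint ranges: [-179.16, 179.16], [-48.56, 103.87], [-65.8, 70.77], [-126.05, 130.52], [-82.76, 87.17], [-180, 180]. Speed limits (degrees/s): [127.2, 127.2, 147.25, 180, 180, 180].

## Interface

Orientations are given as [roll, pitch, yaw] about the fixed x, y, z axes, in that order (R = Rz(yaw) Ry(pitch) Rx(roll)).
In Python, from workcell import bot gives the robot as it stands. The module is installed in compiled form; this text tells all that it offers.
- The arm moves only by the tool send_rows, never from a script. Its argument "moves" is one flat list of numbers, 7 for each row, row after row: the shift along the world's x, y, z normalised to -1 to 1, where 1 is 0.025 m, then the turn, a rotation vector about the world's x, y, z normalised to -1 to 1, where 1 is 0.15 rad, then the closure, from -1 (fully open) to 1 (shut), so that 0 is half open. A call has 1 to 8 rows; each row shifts and turns the commanded pose from where the row before left it; what a row does not reach is not made up. A row lasts 1/8 s, in which the tool goes at most 62.5 mm and 10.7 degrees, less where a joint would pass 70% of its speed; a pose out of reach is approached as far as the arm can. A call with a number of a shift or a turn outside -1 to 1 is refused whole. A call with a gripper value outside its range is refused whole. The fingers move at their own pace and stop on an object; "squeeze" is the grip in N (left out, the last holds). Time passes only in rows, so rows that do not move let the fingers close. It gives the time, the measured TCP pose, the force, the opening and the grip force at its end, in the units of the state.
- bot.get_obs(): the state, without advancing time (a new reading comes with each control period).
- bot.camera(name): name is "side" or "top"; returns a dict with "color" (420x560x3 uint8, red, green, blue), "camera_matrix" (3x3 intrinsics, pixels), "D" ([k1, k2, p1, p2, k3] as OpenCV has them; the pictures are not rectified), "R" (3x3) and "t" (3): a world point X has camera coordinates R X + t. Camera axes: x right, y down, z forward; pixel columns grow to the right and rows downward; lengths in m; the calibration is good to about 2 mm. A picture is of the moment at which its call begins. There is no depth.
- bot.job_done(): hands the job in; it is judged then, once.
Trained networks look in the newest picture that a camera, given by its name, has taken for a name from the list of things; names that differ only in an ending like _2 or _b are one class to them, and where a whole thing is asked for, a point or a joint stands for the part that bears it (a point fixed in the world has none). Each returns a list of dicts, best first, with "p" (0 to 1); they miss things now and then, are a little off and sometimes report something else, mostly with a low value. They report only what shows in the picture. A call takes as long as a camera call. They do not tell look-alikes from the thing itself.
- bot.boxes_of(camera, query): "extent" ([left, top, right, bottom] in pixels, round what is visible of it).
- bot.trace(camera, query): "region" (420x560 bool, what is visible of it) and "extent" ([left, top, right, bottom] in pixels, round what is visible of it).
- bot.landmark_of(camera, query): "pixel" ([column, row] in pixels: a listed point, or the origin of a listed thing).
The state is a dict: "time": time; "q": joint angles; "qd": joint speeds; "joint_efforts": joint torques, N m; "ee_pos": TCP position; "tcp_rot": TCP orientation; "wrist_force": force on the tool from outside, world axes, zero at the start; "torque": the same for the moment, N m; "opening": finger opening in m; "grasp_force": force on a finger pad.
Only numpy, scipy, OpenCV 4.12 (cv2) and the standard library are available. Lean on these libraries where they do the work, as an engineer would, in place of code of your own. Each camera call takes 0.05 s, during which the arm holds its last target. There are 200 camera calls.

## Task

The square aluminium spacer lying on the worktop has a blind hole in only one of its two ends: find that end and prove it by sliding the hole over the level pin of the steel stand until more than half of the pin is inside. Then take it off the pin, turn it over and finish holding it in the gripper at least 15 cm above the worktop with the hole facing straight up, touching nothing else. Do not let go of it at the end, and leave the other things on the worktop where they are.

Things in the scene. Friction and masses are not known exactly. Their poses are not given: they have to be found in the camera images.
- spacer_mid (a point): Centre of the loose spacer: a plain aluminium bar 70 mm long with a 40 x 40 mm square section, a thin scribed line round it near each end, about 0.25 kg, lying on one long side (so this point starts 20 mm above the worktop). x runs along its length towards the end with the blind hole, z points up as it lies at the start. The other end is flat and solid. It may start turned any way.
- spacer_mouth (a point): Centre of the mouth of the spacer's blind hole, 35 mm from the spacer's centre, in the middle of that end face; round, 20 mm in diameter, 45 mm deep. Axes as spacer_mid: x points out of the hole.
- pin_tip (a point): Centre of the free end of the fixed stand's level steel pin: 10 mm in diameter, axis 62 mm above the worktop, standing 45 mm out of the face of an upright steel post (30 mm wide, top 78 mm above the worktop), with an 18 mm collar 3 mm thick at its root. x points along the pin, away from the post.
- pin_stand: The fixed pin stand of pin_tip; origin on the worktop under the face of the post from which the pin stands out; x along the pin, z up. Its foot, 12 mm high and 64 mm wide, reaches 10 mm out under the pin; the rest of the space below the pin is free.
- collet: Bystander: steel collet 33 mm in diameter, 40 mm tall, origin under its centre.
- marking_tin: Bystander: round blue tin 66 mm in diameter, 37 mm tall, origin under its centre.
- drilled_block: Bystander: drilled steel block 51 x 76 x 25 mm, origin under its centre.
- strap: Bystander: dark flat clamp strap 24 x 90 x 12 mm, origin under its centre.
- spacer: The spacer itself, with the origin at the middle of the long side it lies on at the start, 20 mm from spacer_mid along z; axes as there.
Things that resemble listed ones, but are neither listed nor needed, are in the scene too. There is more than one size of the pin_stand; the one meant has the size given above.

How it is judged:
By the outcome, as a careful person would: the job done as asked, in the order asked, and still so for the second after the job is handed in, while the arm keeps its last pose, push and grip.
It also fails if it takes over 67 s, if anything falls off the work surface, if the arm or the gripper's body presses on something with over 40 N, if the wrist force passes 120 N, or if a joint passes its speed limit or range.

## Working session

There is one attempt and no reset: what is moved stays moved. The work goes in short steps, Python scripts to look and compute and a tool call to move; the robot and the scene stay as the last step left them, time stands still between calls to the robot, and variables do not carry over. Pictures are saved under pics/ and viewed, at most 10 in all, crops included, and the job is handed in when it is done.

Besides the shell and the picture viewer there is one more tool, called after "Emit:" as name(argument=value, ...), one argument or row to a line, values as JSON. send_rows: Moves the arm, as the interface text tells. Its arguments: {"type":"object","properties":{"moves":{"type":"array"},"squeeze":{"type":"number"}},"required":["moves"]}

```bash
mkdir -p pics
cat > h.py <<'E'
import numpy as np, cv2
from workcell import bot
from scipy.spatial.transform import Rotation as Ro
def pix2plane(c,uv,z):
    K=np.array(c["camera_matrix"]);R=np.array(c["R"]);t=np.array(c["t"])
    n=cv2.undistortPoints(np.array(uv,float).reshape(-1,1,2),K,np.array(c["D"],float)).reshape(-1,2)
    o=-R.T@t; d=np.c_[n,np.ones(len(n))]@R
    return o+d*((z-o[2])/d[:,2])[:,None]
def proj(c,X):
    R=np.array(c["R"]);t=np.array(c["t"],float)
    return cv2.projectPoints(np.array(X,float).reshape(-1,3),cv2.Rodrigues(R)[0],t,np.array(c["camera_matrix"]),np.array(c["D"],float))[0].reshape(-1,2)
def save(c,n,crop=None,s=1):
    im=c["color"][:,:,::-1]
    if crop: im=im[crop[1]:crop[3],crop[0]:crop[2]]
    cv2.imwrite("pics/"+n,cv2.resize(im,None,fx=s,fy=s,interpolation=cv2.INTER_CUBIC))
E
python3 - <<'E'
from h import *
print(bot.get_obs())
cs={n:bot.camera(n) for n in("side","top")}
cv2.imwrite("pics/a.png",np.vstack([cs[n]["color"][:,:,::-1] for n in("top",)]))
cv2.imwrite("pics/b.png",cs["side"]["color"][:,:,::-1])
zs=dict(spacer_mid=.02,spacer_mouth=.02,pin_tip=.062,pin_stand=0,collet=0,marking_tin=0,drilled_block=0,strap=0)
for n,c in cs.items():
    print(n,"cam at",-np.array(c["R"]).T@c["t"])
    for k,z in zs.items():
        for d in bot.landmark_of(n,k)[:4]:
            print(k,round(d["p"],2),np.round(d["pixel"]),pix2plane(c,d["pixel"],z).round(3)[0])
    for k in("spacer","pin_stand"):
        for d in bot.boxes_of(n,k)[:4]: print("box",k,round(d["p"],2),np.round(d["extent"]))
E
```

```text
{'time': 0.0, 'q': array([-7.52875872e+01,  5.00936448e+00,  1.00323463e+01,  9.51008725e+01,
       -8.22302955e-04,  8.99991716e+01]), 'qd': array([-0.15415864,  0.00057424,  0.03206436, -0.01629092, -0.02224085,
       -0.06793003]), 'joint_efforts': array([ 1.64345864e-03, -5.20386279e+01,  4.64802110e+01,  1.65098748e-02,
        1.05043343e-04,  5.84323288e-06]), 'ee_pos': array([ 0.13960599, -0.53169439,  0.20938088]), 'tcp_rot': array([-1.79922109e+02,  8.21176075e-04,  1.47132423e+01]), 'wrist_force': array([ 0.2928823 , -0.15705023,  0.19526184]), 'torque': array([-0.00040719,  0.00187755,  0.02715463]), 'grasp_force': 0.0, 'opening': 0.08528770686185119}
side cam at [ 0.59516575 -0.85737013  0.72498736]
spacer_mid 0.87 [268. 149.] [0.517 0.207 0.02 ]
pin_tip 0.74 [264. 207.] [ 0.527 -0.102  0.062]
pin_tip 0.73 [216. 217.] [ 0.418 -0.139  0.062]
pin_tip 0.57 [272. 157.] [0.534 0.106 0.062]
pin_stand 0.75 [215. 244.] [ 0.412 -0.166  0.   ]
collet 0.49 [332. 212.] [ 0.694 -0.045  0.   ]
marking_tin 0.72 [328. 162.] [0.694 0.173 0.   ]
marking_tin 0.21 [262. 239.] [ 0.522 -0.1
[... 181 characters left out ...]
214.]
box pin_stand 0.66 [240. 208. 277. 263.]
box pin_stand 0.57 [198. 225. 224. 257.]
top cam at [ 0.37358384 -0.10714391  1.21093062]
spacer_mid 0.58 [190. 227.] [0.525 0.187 0.02 ]
spacer_mid 0.51 [189. 214.] [0.565 0.192 0.02 ]
spacer_mouth 0.67 [188. 216.] [0.558 0.195 0.02 ]
spacer_mouth 0.31 [192. 227.] [0.523 0.183 0.02 ]
pin_tip 0.62 [294. 269.] [ 0.407 -0.127  0.062]
pin_stand 0.71 [301. 231.] [ 0.523 -0.147  0.   ]
pin_stand 0.57 [303. 268.] [ 0.412 -0.155  0.   ]
marking_tin 0.96 [201. 172.] [0.7   0.169 0.   ]
drilled_block 0.93 [371. 280.] [ 0.383 -0.356  0.   ]
box spacer 0.66 [179. 212. 201. 240.]
box spacer 0.36 [332. 163. 358. 177.]
box pin_stand 0.55 [295. 262. 321. 281.]
```

View pics/a.png

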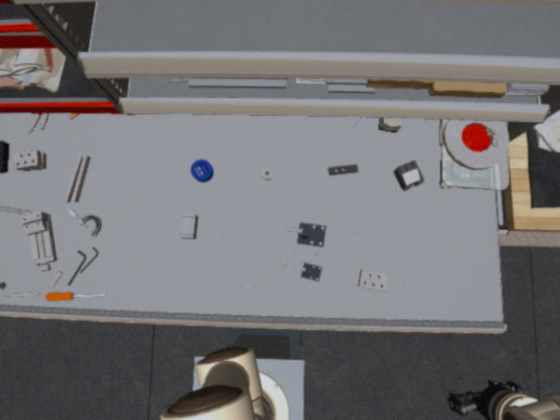

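View pics/b.png

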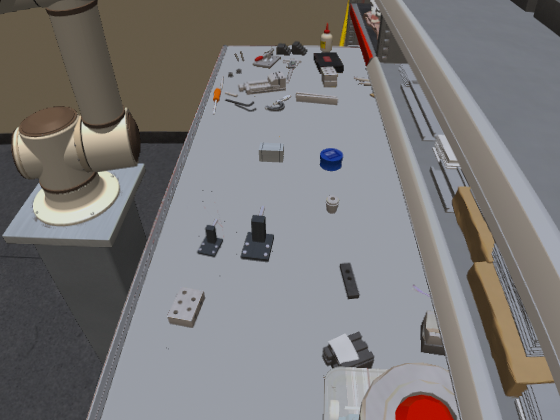

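Run:
```python
from h import *
t=bot.camera("top");s=bot.camera("side")
def cr(c,b): return cv2.resize(c["color"][b[1]:b[3],b[0]:b[2],::-1],(390,290),interpolation=cv2.INTER_CUBIC)
im=np.vstack([np.hstack([cr(t,(270,215,350,275+10)),cr(s,(190,190,290,265))]),np.hstack([cr(t,(160,200,220,245)),cr(s,(240,130,300,175))])])
cv2.imwrite("pics/c.png",im)
for n,c in(("top",t),("side",s)):
    for q in("spacer","pin_stand"):
        for d in bot.trace(n,q)[:3]:
            m=d["region"].astype(np.uint8); r=cv2.minAreaRect(cv2.findNonZero(m)); b=cv2.boxPoints(r)
            print(n,q,round(d["p"],2),np.round(r[0]),np.round(r[1],1),round(r[2]),"\n",pix2plane(c,b,.04 if q=="spacer" else .012).round(3).tolist())
```

```text
top spacer 0.61 [189. 226.] [16.6 24.8] 6 
 [[0.491, 0.214, 0.04], [0.565, 0.211, 0.04], [0.56, 0.161, 0.04], [0.487, 0.164, 0.04]]
top pin_stand 0.75 [310. 271.] [19.6 14.2] 18 
 [[0.394, -0.142, 0.012], [0.434, -0.155, 0.012], [0.417, -0.21, 0.012], [0.377, -0.197, 0.012]]
top pin_stand 0.64 [306. 233.] [38.6 21.5] 8 
 [[0.491, -0.099, 0.012], [0.556, -0.106, 0.012], [0.542, -0.221, 0.012], [0.478, -0.213, 0.012]]
side spacer 0.77 [271. 152.] [20. 26.] 90 
 [[0.487, 0.215, 0.04], [0.564, 0.217, 0.04], [0.567, 0.115, 0.04], [0.495, 0.113, 0.04]]
side pin_stand 0.8 [211. 239.] [18.9 36.3] 16 
 [[0.379, -0.208, 0.012], [0.383, -0.092, 0.012], [0.431, -0.109, 0.012], [0.423, -0.223, 0.012]]
side pin_stand 0.64 [260. 234.] [28.4 56.4] 13 
 [[0.477, -0.22, 0.012], [0.49, -0.031, 0.012], [0.562, -0.053, 0.012], [0.54, -0.236, 0.012]]
```

View pics/c.png

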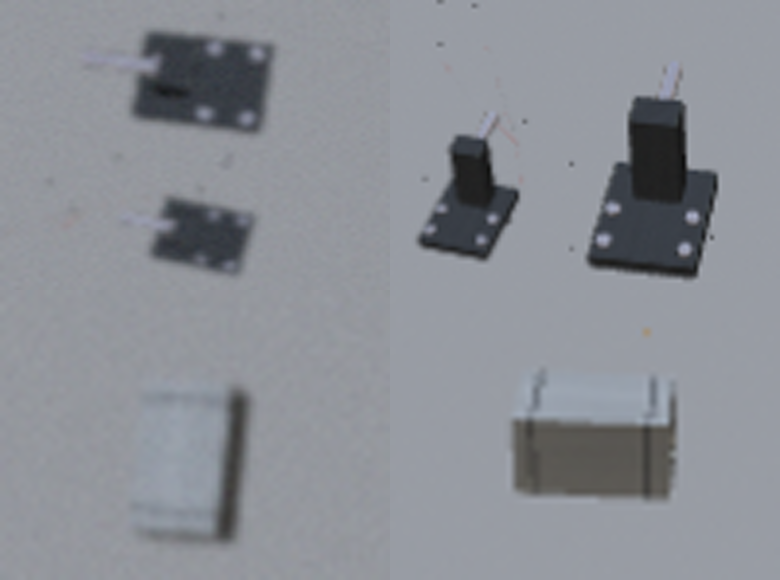

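The task's stand is the large one, at (306,233) in the top picture and (258,238) in the side picture. Its foot measures about 65 mm wide. The look-alike at (310,271) top and (210,238) side is only about 42 mm wide, so it isn't the one. The spacer is at (189,227) top and (271,152) side, lying roughly along world x. Neither of its ends can be seen from here.

Emit:
send_rows(
  moves=[0.468,0.876,0,0,0,0,-1,0.468,0.876,0,0,0,0,-1,0.468,0.876,0,0,0,0,-1,0.468,0.876,0,0,0,0,-1,0.468,0.876,0,0,0,0,-1,0.468,0.876,0,0,0,0,-1,0.468,0.876,0,0,0,0,-1,0.468,0.876,0,0,0,0,-1],
  squeeze=60,
)

```text
time: 2.4
ee_pos: [0.2336, -0.356, 0.2102]
tcp_rot: [180.0, -0.0, 14.7]
wrist_force: [-0.0, 0.5, -0.1]
opening: 0.0852
grasp_force: 0.0
```

Run:
```python
from h import *
print(bot.get_obs()["q"])
t=bot.camera("top");s=bot.camera("side")
from scipy.optimize import least_squares
# triangulate pin tip/root from crop estimates
def tri(a,b):
    f=lambda X:np.r_[proj(t,X)[0]-a,proj(s,X)[0]-b]
    r=least_squares(f,[.52,-.1,.06]);print("tri",r.x.round(4),r.fun.round(1))
tri([287.4,228.8],[262.3,206.8])
tri([294.5,268],[215.5,219.5])
# dark foot from top
for n,c,b in(("top",t,(280,215,335,250)),):
    im=cv2.resize(c["color"][b[1]:b[3],b[0]:b[2]],None,fx=8,fy=8,interpolation=cv2.INTER_CUBIC)
    m=(im.max(2)<110).astype(np.uint8); m=cv2.morphologyEx(m,cv2.MORPH_CLOSE,np.ones((25,25)))
    k=max(cv2.findContours(m,0,2)[0],key=cv2.contourArea); r=cv2.minAreaRect(k)
    p=(cv2.boxPoints(r)+.5)/8-.5+[b[0],b[1]]; X=pix2plane(c,p,.012);print(n,X.round(4).tolist())
    print([np.linalg.norm(X[i]-X[(i+1)%4]).round(4) for i in range(4)])
```

```text
[-5.67329570e+01 -1.18946372e+01 -5.95254854e+00  9.59232644e+01
  7.25376897e-04  1.08559477e+02]
tri [ 0.5219 -0.1049  0.066 ] [-0.1 -0.4 -0.3  0.1]
tri [ 0.4121 -0.1279  0.0435] [-0.1 -0.5 -0.4  0.1]
top [[0.4861, -0.133, 0.012], [0.5502, -0.1413, 0.012], [0.5401, -0.2207, 0.012], [0.4763, -0.2117, 0.012]]
[np.float64(0.0646), np.float64(0.0801), np.float64(0.0645), np.float64(0.0794)]
```

Emit:
send_rows(
  moves=[0.4875,0.913,0,0,0,0.792,-1,0.4875,0.913,0,0,0,0.792,-1,0.4875,0.913,0,0,0,0.792,-1,0.4875,0.913,0,0,0,0.792,-1,0.4875,0.913,0,0,0,0.792,-1,0.4875,0.913,0,0,0,0.792,-1,0.4875,0.913,0,0,0,0.792,-1,0.4875,0.913,0,0,0,0.792,-1],
)

```text
time: 3.5
ee_pos: [0.3312, -0.174, 0.2102]
tcp_rot: [180.0, 0.0, 69.4]
wrist_force: [0.5, -0.7, -0.8]
opening: 0.0853
grasp_force: 0.0
```

Emit:
send_rows(
  moves=[0.4875,0.913,0,0,0,0.792,-1,0.4875,0.913,0,0,0,0.792,-1,0.4875,0.913,0,0,0,0.792,-1,0.4875,0.913,0,0,0,0.792,-1,0.4875,0.913,0,0,0,0.792,-1,0.4875,0.913,0,0,0,0.792,-1,0.4875,0.913,0,0,0,0.792,-1,0.4875,0.913,0,0,0,0.792,-1],
)

```text
time: 4.5
ee_pos: [0.429, 0.0087, 0.2101]
tcp_rot: [180.0, 0.0, 123.8]
wrist_force: [-0.8, 0.1, 0.5]
opening: 0.0856
grasp_force: 0.0
```

Emit:
send_rows(
  moves=[0.4875,0.913,0,0,0,0.792,-1,0.4875,0.913,0,0,0,0.792,-1,0.4875,0.913,0,0,0,0.792,-1,0.4875,0.913,0,0,0,0.792,-1,0.4875,0.913,0,0,0,0.792,-1,0.4875,0.913,0,0,0,0.792,-1,0.4875,0.913,0,0,0,0.792,-1,0.4875,0.913,0,0,0,0.792,-1],
)

```text
time: 5.5
ee_pos: [0.5267, 0.1913, 0.2099]
tcp_rot: [-180.0, 0.0, 178.3]
wrist_force: [-0.1, 0.6, 0.5]
opening: 0.0856
grasp_force: 0.0
```

Emit:
send_rows(
  moves=[0,0,-1,0,0,0,-1,0,0,-1,0,0,0,-1,0,0,-1,0,0,0,-1,0,0,-1,0,0,0,-1,0,0,0,0,0,0,-1],
)

```text
time: 6.12
ee_pos: [0.5251, 0.1902, 0.1082]
tcp_rot: [-179.9, -0.2, 178.1]
wrist_force: [-0.8, -0.1, -0.6]
opening: 0.0854
grasp_force: 0.0
```

Emit:
send_rows(
  moves=[0,0,-1,0,0,0,-1,0,0,-1,0,0,0,-1,0,0,-1,0,0,0,-1,0,0,-1,0,0,0,-1,0,0,-0.1,0,0,0,-1,0,0,0,0,0,0,1,0,0,0,0,0,0,1,0,0,0,0,0,0,1],
  squeeze=80,
)

```text
time: 7.12
ee_pos: [0.5268, 0.1914, 0.0094]
tcp_rot: [179.9, 0.1, 178.1]
wrist_force: [-0.2, 0.1, 0.0]
opening: 0.0375
grasp_force: 80.3
```

Emit:
send_rows(
  moves=[0,0,0,0,0,0,1,0,0,0,0,0,0,1,0,0,0,0,0,0,1,0,0,0,0,0,0,1],
)

```text
time: 7.62
ee_pos: [0.5268, 0.1914, 0.0094]
tcp_rot: [179.9, 0.2, 178.1]
wrist_force: [-0.6, -0.5, 6.1]
opening: 0.0377
grasp_force: 81.0
```

Emit:
send_rows(
  moves=[0,0,0.5,0,0,0,1,0,0,1,0,0,0,1,0,0,1,0,0,0,1,0,0,1,0,0,0,1,0,0,1,0,0,0,1,0,0,1,0,0,0,1,0,-0.738,0.5,0,0,-0.924,1,0,-0.738,0,0,0,-0.924,1],
)

```text
time: 8.62
ee_pos: [0.5262, 0.154, 0.1597]
tcp_rot: [179.9, 0.1, 162.0]
wrist_force: [-0.4, 1.0, -1.9]
opening: 0.0372
grasp_force: 80.6
```

Emit:
send_rows(
  moves=[0,-0.738,0,0,0,-0.924,1,0,-0.738,0,0,0,-0.924,1,0,-0.738,0,0,0,-0.924,1,0,-0.738,0,0,0,-0.924,1,0,-0.738,0,0,0,-0.924,1,0,-0.738,0,0,0,-0.924,1,0,-0.738,0,0,0,-0.924,1,0,-0.738,0,0,0,-0.924,1],
)

```text
time: 9.62
ee_pos: [0.5256, 0.0059, 0.1584]
tcp_rot: [180.0, 0.0, 98.4]
wrist_force: [-0.2, 0.8, -2.7]
opening: 0.0376
grasp_force: 80.5
```

Emit:
send_rows(
  moves=[0,-0.738,0,0,0,-0.924,1,0,-0.738,0,0,0,-0.924,1,0.1,0,0,0,0,0,1,0,0,0,0,0,0,1],
)

```text
time: 10.12
ee_pos: [0.5284, -0.03, 0.1579]
tcp_rot: [180.0, -0.0, 82.9]
wrist_force: [-0.9, -0.2, -2.8]
opening: 0.0375
grasp_force: 80.5
```

Run:
```python
from h import *
print(bot.get_obs()["q"].round(1))
s=bot.camera("side"); o=bot.get_obs()["ee_pos"]
p=proj(s,o+[0,-.035,.011])[0].round().astype(int);print(p)
save(s,"d.png",(p[0]-45,p[1]-35,p[0]+45,p[1]+35),7)
for k in("spacer_mouth","spacer_mid"):
    for d in bot.landmark_of("side",k): print(k,d)
```

```text
[-3.3  1.4  0.5 89.1  0.  93.8]
[265 161]
spacer_mouth {'pixel': [257.5, 163.5], 'p': 0.6}
spacer_mid {'pixel': [263.4, 150.7], 'p': 0.8}
```

View pics/d.png

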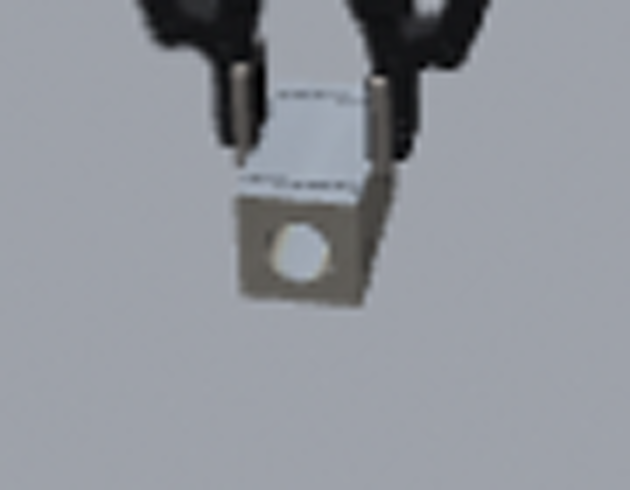

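Emit:
send_rows(
  moves=[0.1,0,-0.8,0,0,0,1,0,0,-0.9,0,0,0,1,0,0,-0.9,0,0,0,1,0,0,-0.9,0,0,0,1,0,0,-0.75,0,0,0,1,0,0,0,0,0,0,1,0,0,0,0,0,0,1],
)

```text
time: 11.15
ee_pos: [0.5312, -0.0303, 0.0522]
tcp_rot: [179.9, -0.0, 82.8]
wrist_force: [0.0, -1.2, -2.0]
opening: 0.0377
grasp_force: 80.6
```

Run:
```python
from h import *
ob=bot.get_obs();o=ob["ee_pos"];print(o,ob["tcp_rot"])
t=bot.camera("top");s=bot.camera("side")
ez=np.array([0,0,1]);u=np.array([.127,.992,0]);v=np.array([.992,-.127,0])
m=o+.0106*ez-.035*u; tip=np.array([.522,-.1035,.062])
out=[]
for c,w in((s,45),(t,40)):
    p=proj(c,(m+tip)/2)[0].round().astype(int); b=(p[0]-w,p[1]-w*7//10,p[0]+w,p[1]+w*7//10);k=8 if w==45 else 9
    im=cv2.resize(c["color"][b[1]:b[3],b[0]:b[2],::-1],None,fx=k,fy=k,interpolation=cv2.INTER_CUBIC)
    f=lambda X:tuple(int(a) for a in ((proj(c,X)[0]-b[:2]+.5)*k))
    for X in(tip,tip-.045*u): cv2.circle(im,f(X),4,(0,0,255),-1)
    q=[m+a*v+e*ez for a,e in((-.02,-.02),(.02,-.02),(.02,.02),(-.02,.02))]
    cv2.polylines(im,[np.array([f(X) for X in q])],1,(0,255,0),1)
    q=[m+.01*(np.cos(a)*v+np.sin(a)*ez) for a in np.linspace(0,6.28,24)]
    cv2.polylines(im,[np.array([f(X) for X in q])],1,(255,0,0),1)
    out.append(im); cv2.imwrite(f"pics/e{w}.png",im); print(b)
```

```text
[ 0.53120808 -0.03027197  0.05216364] [ 1.79945906e+02 -4.28021494e-03  8.27981756e+01]
(np.int64(219), np.int64(171), np.int64(309), np.int64(233))
(np.int64(240), np.int64(200), np.int64(320), np.int64(256))
```

View pics/e45.png

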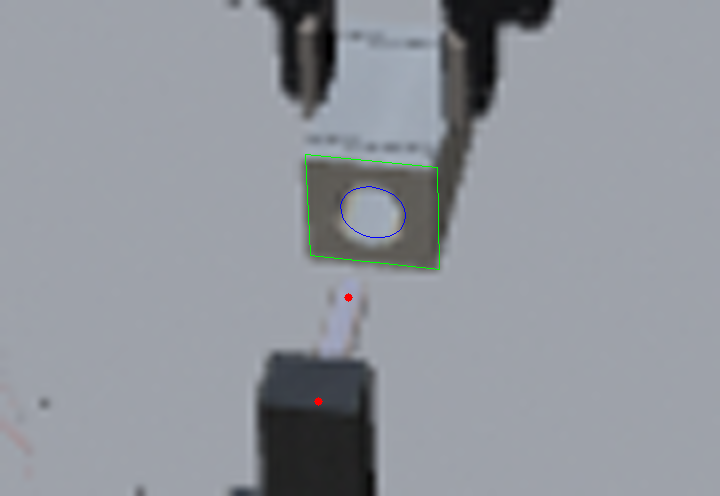

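View pics/e40.png

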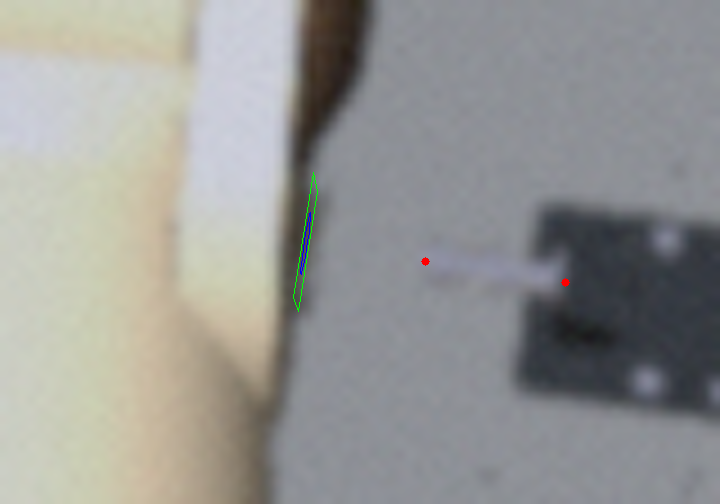

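The raised end shows the round hole at (372,215) in the crop, and the model outlines for the hole and the pin match both pictures to about 1 mm. Now I'll slide it on along the pin axis.

Emit:
send_rows(
  moves=[-0.076,-0.595,-0.02,0,0,0,1,-0.076,-0.595,0,0,0,0,1,-0.076,-0.595,0,0,0,0,1,0,0,0,0,0,0,1],
)

```text
time: 11.75
ee_pos: [0.5249, -0.0764, 0.0509]
tcp_rot: [-180.0, 0.0, 82.7]
wrist_force: [0.5, 1.4, -1.1]
opening: 0.0374
grasp_force: 80.6
```

Emit:
send_rows(
  moves=[-0.0254,-0.198,0,0,0,0,1,-0.0254,-0.198,0,0,0,0,1,0,0,0,0,0,0,1],
)

```text
time: 12.12
ee_pos: [0.5238, -0.085, 0.0508]
tcp_rot: [-180.0, -0.0, 82.8]
wrist_force: [0.1, 0.3, -1.9]
opening: 0.0378
grasp_force: 80.6
```

Emit:
send_rows(
  moves=[-0.0254,-0.198,0,0,0,0,1,-0.0254,-0.198,0,0,0,0,1,-0.0254,-0.198,0,0,0,0,1,-0.0254,-0.198,0,0,0,0,1,0,0,0,0,0,0,1,0,0,0,0,0,0,1],
)

```text
time: 12.88
ee_pos: [0.5213, -0.1048, 0.0508]
tcp_rot: [-180.0, 0.0, 82.8]
wrist_force: [0.8, -0.3, -1.8]
opening: 0.0374
grasp_force: 80.7
```

Run:
```python
from h import *
s=bot.camera("side");o=bot.get_obs()["ee_pos"];print(o)
p=proj(s,o+[0,-.035,.011])[0].round().astype(int)
save(s,"f.png",(p[0]-45,p[1]-35,p[0]+45,p[1]+35),7)
```

```text
[ 0.52126455 -0.10466799  0.05082342]
```

View pics/f.png

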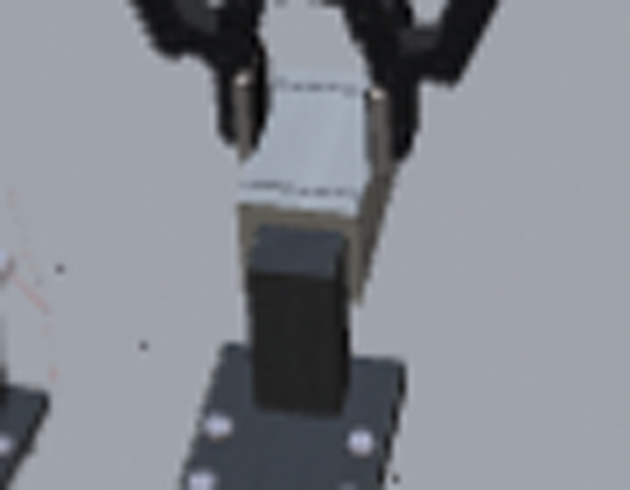

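About 36 mm of the 45 mm pin is inside the spacer: its face is nearly at the post, and the wrist force is about zero. Next I'll take it off, lift it, and turn it so the hole points away from the base.

Emit:
send_rows(
  moves=[0.0406,0.317,0,0,0,0,1,0.0813,0.635,0,0,0,0,1,0.0813,0.635,0,0,0,0,1,0.0813,0.635,0,0,0,0,1,0.0813,0.635,0,0,0,0,1,0.0406,0.317,0,0,0,0,1,0,0,0,0,0,0,1],
)

```text
time: 13.8
ee_pos: [0.5315, -0.0248, 0.0508]
tcp_rot: [-180.0, 0.0, 82.8]
wrist_force: [0.0, 0.1, -1.8]
opening: 0.0375
grasp_force: 80.7
```

Emit:
send_rows(
  moves=[0,0,0.5,0,0,0,1,0,0,1,0,0,0,1,0,0,1,0,0,0,1,0,0,1,0,0,0,1,0,0.25,1,0,0,0.9,1,0,0.25,1,0,0,0.9,1,0,0.25,1,0,0,0.9,1,0,0.25,1,0,0,0.9,1],
)

```text
time: 14.8
ee_pos: [0.5314, -0.0007, 0.2402]
tcp_rot: [179.9, 0.0, 113.9]
wrist_force: [-0.0, -0.3, -1.9]
opening: 0.0377
grasp_force: 80.6
```

Emit:
send_rows(
  moves=[0,0,1,0,0,0.964,1,0,0,1,0,0,0.964,1,0,0,0.5,0,0,0.964,1,0,0,0,0,0,0.964,1,0,0,0,0,0,0.964,1,0,0,0,0,0,0.964,1,0,0,0,0,0,0.964,1,0,0,0,0,0,0.964,1],
)

```text
time: 15.8
ee_pos: [0.5313, -0.001, 0.3018]
tcp_rot: [-180.0, 0.1, -179.8]
wrist_force: [-0.2, 0.3, -1.4]
opening: 0.037
grasp_force: 80.7
```

Run:
```python
from workcell import bot
o=bot.get_obs();print(o["q"].round(1),o["ee_pos"],o["tcp_rot"])
```

```text
[-1.000e-01  5.600e+00  2.120e+01  1.055e+02 -0.000e+00 -3.000e-01] [ 0.53127504 -0.00097136  0.30181267] [-1.79993305e+02  5.05826939e-02 -1.79780816e+02]
```

Emit:
send_rows(
  moves=[0.2,0,0,0,-0.952,0,1,0.2,0,0,0,-0.952,0,1,0.2,0,0,0,-0.952,0,1,0.2,0,0,0,-0.952,0,1,0.2,0,0,0,-0.952,0,1,0.2,0,0,0,-0.952,0,1,0.2,0,0,0,-0.952,0,1,0.2,0,0,0,-0.952,0,1],
)

```text
time: 16.8
ee_pos: [0.607, -0.0011, 0.3016]
tcp_rot: [-180.0, 64.0, 180.0]
wrist_force: [1.1, 0.6, -2.1]
opening: 0.0372
grasp_force: 80.8
```

Emit:
send_rows(
  moves=[0,0,0,0,-0.952,0,1,0,0,0,0,-0.952,0,1,0,0,0,0,-0.952,0,1,0,0,0,0,0,0,1,0,0,0,0,0,0,1],
)

```text
time: 17.42
ee_pos: [0.6461, -0.0008, 0.303]
tcp_rot: [-179.9, 87.7, -179.9]
wrist_force: [-0.0, -0.9, -2.1]
opening: 0.0371
grasp_force: 81.0
```

Run:
```python
from h import *
o=bot.get_obs();print(o["q"].round(1),o["ee_pos"],"\n",Ro.from_euler("xyz",o["tcp_rot"],degrees=True).as_matrix().round(3))
out=[]
for n in("side","top"):
    s=bot.camera(n);p=proj(s,o["ee_pos"])[0].round().astype(int);print(n,p)
    x,y=max(p[0]-35,0),max(p[1]-35,0)
    out.append(cv2.resize(s["color"][y:y+70,x:x+70,::-1],(390,390),interpolation=cv2.INTER_CUBIC))
cv2.imwrite("pics/g.png",np.hstack(out))
```

```text
[ -0.1 -47.4 -65.1 -15.4   0.1  -0. ] [ 0.64608929 -0.00083634  0.3029764 ] 
 [[-0.04   0.001  0.999]
 [-0.     1.    -0.001]
 [-0.999 -0.    -0.04 ]]
side [319  94]
top [244 162]
```

View pics/g.png

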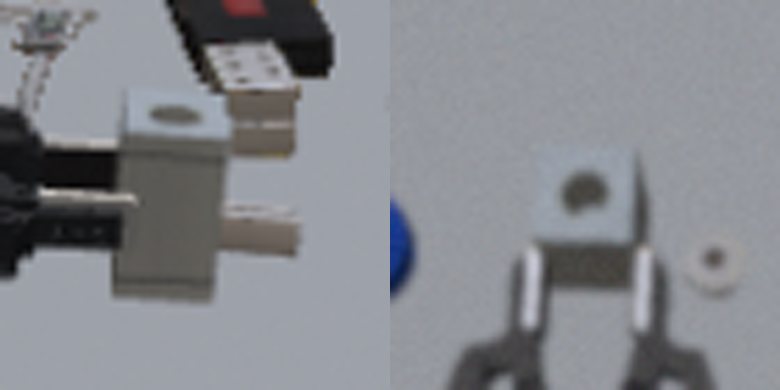

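The hole faces up but is 2.3° short because the arm is folded near its joint limits, so I'll raise it a little and finish the pitch.

Emit:
send_rows(
  moves=[0.2,0,0.6,0,0,0,1,0.2,0,0.6,0,0,0,1,0,0,0.6,0,-0.134,0,1,0,0,0.6,0,-0.134,0,1,0,0,0,0,0,0,1,0,0,0,0,0,0,1],
)

```text
time: 18.27
ee_pos: [0.656, -0.0005, 0.3625]
tcp_rot: [-0.8, 89.9, -0.8]
wrist_force: [-0.1, -0.1, -2.3]
opening: 0.0371
grasp_force: 81.0
```

Run:
```python
from h import *
o=bot.get_obs();print(o["q"].round(1),o["ee_pos"],"\n",Ro.from_euler("xyz",o["tcp_rot"],degrees=True).as_matrix().round(3),o["wrist_force"])
```

```text
[ -0.1 -47.1 -60.4 -13.4   0.1  -0. ] [ 6.55967503e-01 -4.53999180e-04  3.62531275e-01] 
 [[ 0.002 -0.     1.   ]
 [-0.     1.     0.   ]
 [-1.    -0.     0.002]] [-0.05435261 -0.0787849  -2.27046165]
```

```bash
python3 -c "
from workcell import bot
print(bot.job_done())"
```

```text
the job is handed in; nothing more can be done
None
```

I slid the spacer's hole about 36 mm onto the 45 mm pin with almost no wrist force, took it off, and handed the job in at about 18 s with it still gripped, about 36 cm above the worktop, hole straight up and touching nothing else.

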